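# Hold the vial carrier level over the light box

### The arm

A 6-joint arm with a two-finger parallel gripper is mounted at the origin on the work surface. World frame = base frame: x ahead of the robot, y to its left, z up, the work surface at z = 0. Lengths are in m, angles in rad, forces in N, time in s.
With the tool pointing down it reaches from about 0.4 to 0.825 m from the base axis. Payload 7 kg.
Tool frame: the origin (TCP) lies at the very end of the fingers, on their centre line; the grasp point (between the pads) lies 19 mm behind it (r.grasp_offset is the distance from the TCP to the grasp point, in m); z points along the fingers, y is the direction in which the jaws open and shut (so a half turn about z gives the same grasp; the last joint's range is limited). The gripper opens to 88 mm and grips with 3 to 60 N. Pads are 19 mm wide; open, the fingers measure 130 mm over their backs; the gripper's body (78 mm by 193 mm) begins 47 mm behind the grasp point.
Start: joints at [-0.889, 0.359, 0.012, 0, -1.224, -0.288], TCP at [0.259, -0.623, 0.227] pointing down, gripper open.
Joint ranges: [-3.07, 3.07], [-1.43, 2.12], [-1.02, 1.25], [-3.03, 1.67], [-3.05, -0], [-3.03, 3.03]. Speed limits (rad/s): [2.39, 2.39, 3.01, 3.14, 3.14, 3.14].

### API

Orientations are given as a unit quaternion [w, x, y, z].
In Python, from workcell import r gives the robot as it stands.
- The arm moves only by the tool play_rows, never from a script. Its arguments are lists of equal length, an entry for each row: "hand": the finger opening in m, from 0 to 0.0876; "delta_pos": the shift along the tool's x, y, z in m, a list of three; "spin": the turn about the tool's z in degrees. A call has 1 to 5 rows; each row is the pose to reach, as a shift and turn from the pose measured when the call began, along the tool's axes at that moment; what a row does not reach only later rows make up. A row lasts 1/12 s, in which the tool goes at most 41.7 mm and 7.16 degrees, less where a joint would pass 70% of its speed; a pose out of reach is approached as far as the arm can. A call with a gripper value outside its range is refused whole. The fingers move at their own pace and stop on an object; "newtons" is the grip in N (left out, the last holds). Time passes only in rows, so rows that repeat a pose let the fingers close. It gives the time, the measured TCP pose, the force and the opening at its end, in the units of the state.
- r.get_obs(): the state, without advancing time (a new reading comes with each control period).
- r.capture(name): name is "side" or "top" or "wrist"; returns a dict with "img" (384x512x3 uint8, red, green, blue), "z_map" (384x512 float32, m along the optical axis (not along the pixel's ray), 0 where there is no reading), "mtx" (3x3 intrinsics, pixels), "xyz" and "rotation" of the camera in the world; the wrist camera has in their place "mount" (4x4, takes a point from camera to tool coordinates, whose origin is the TCP and whose axes are the flange's). Camera axes: x right, y down, z forward; pixel columns grow to the right and rows downward; lengths in m; the calibration is good to about 2 mm. A picture is of the moment at which its call begins: read the wrist's pose just before it.
- r.close_job(): hands the job in, once; it reports no verdict.
The state is a dict: "t": time; "joint_pos": joint angles; "joint_velocities": joint speeds; "joint_torque": joint torques, N m; "tcp_pos": TCP position; "eef_rot": TCP orientation; "wrist_force": force on the tool from outside, world axes, zero at the start; "ft_torque": the same for the moment, N m; "opening": finger opening in m.
Only numpy, scipy, OpenCV 4.12 (cv2) and the standard library are available. Lean on these libraries where they do the work, as an engineer would, in place of code of your own. Each camera call takes 0.05 s, during which the arm holds its last target.

### The job

I want to look at the vials against the light: lift the steel canister off the light box by its handle and set it down upright, without dropping it, in the middle of the round cork mat. Then lift the four-vial carrier out of its tray by its handle bar, keeping it level so that no vial comes out, and hold it still and level over the middle of the light box with its underside about 8 cm above the white panel. Finish while holding it there in the air - do not put it down or let go - and leave the flask, the bottle and the red box where they are.

Things in the scene. Friction and masses are not known exactly. Their poses are not given: they have to be found in the camera images.
- lightbox: Fixed light box: grey housing 170 x 170 mm with a flat white 150 x 150 mm panel on top, 45 mm high in all; z up. Origin: centre of its underside, on the bench; the panel's surface is 45 mm above it. At the start the canister stands on it.
- mat: Fixed round cork mat, 140 mm in diameter, 8 mm thick, lying empty on the bench. Origin: centre of its underside; its upper face is 8 mm above it.
- tray: Fixed shallow white plastic tray, 190 x 110 mm (long side along its x), walls 4 mm thick and 14 mm high, floor 4 mm thick. Origin: centre of its underside. The carrier stands in it.
- canister: Open round steel canister, 80 mm in diameter, wall 75 mm high, 0.25 to 0.5 kg, with a rigid arched handle over its mouth: a level black bar along the canister's x, centred, 14 mm wide (y), 12 mm high, its centre 128 mm above the underside, 76 mm free length between the posts, 47 mm free above the rim. Origin: centre of its underside; z up.
- carrier: Aluminium vial carrier, 0.24 to 0.42 kg empty: open trough 134 x 40 x 35 mm (long side along x) with four wells in a row, a post at each end and a level handle bar along x joining the post tops. Bar 14 x 14 mm, 130 mm free length, its centre 115 mm above the underside over the carrier's middle, 50 mm free below it. Hangs level when gripped at mid-bar. Origin: centre of its underside; z up.
- flask: Bystander: clear conical flask, foot 80 mm in diameter, 120 mm high, standing on the bench. Origin: centre of its underside.
- bottle: Bystander: white plastic bottle with a paper label, 60 mm in diameter, 140 mm high, standing on the bench. Origin: centre of its underside.
- tipbox: Bystander: open red plastic box 80 x 100 x 50 mm on the bench. Origin: centre of its underside.
- vial0: Amber glass vial with white cap, 24 mm in diameter, 54 mm high, 25 g, loose in the carrier's well at the -x end of its row (-48.75 mm along the carrier's x). Origin: centre of its underside; z up.
- vial1: Amber glass vial with white cap, 24 mm in diameter, 54 mm high, 25 g, loose in the carrier's well at second from the -x end of its row (-16.25 mm along the carrier's x). Origin: centre of its underside; z up.
- vial2: Amber glass vial with white cap, 24 mm in diameter, 54 mm high, 25 g, loose in the carrier's well at third from the -x end of its row (16.25 mm along the carrier's x). Origin: centre of its underside; z up.
- vial3: Amber glass vial with white cap, 24 mm in diameter, 54 mm high, 25 g, loose in the carrier's well at the +x end of its row (48.75 mm along the carrier's x). Origin: centre of its underside; z up.
There are look-alikes about, which are no part of the job. What is shaped like the canister but orange is not meant.

How it is judged:
On the way, in this order (a step that is already met when the one before it is completed fails the run):
1. the canister is lifted clear of the light box (z of canister in the frame of lightbox above 0.06 m and contact force between canister and lightbox below 0.05 N and contact force between the fingers and canister above 0.5 N), for 0.2 s.
2. the canister stands upright in the middle of the cork mat, let go (horizontal distance between canister and mat below 0.032 m and z of canister in the frame of mat below 0.013 m and angle between canister's own z axis and vertical below 0.08 rad and contact force between canister and mat above 0.5 N and linear speed of canister below 0.03 m/s and contact force between the fingers and canister below 0.05 N), for 0.2 s.
3. the carrier is lifted clear of its tray (z of carrier in the frame of tray above 0.03 m and contact force between carrier and tray below 0.05 N and contact force between the fingers and carrier above 0.5 N), for 0.2 s.
At the end, for the whole second after the job is handed in: Fingers hold the carrier still, level within 0.12 rad, touching nothing else, its centre within 30 mm of the light box centre, underside 50-110 mm above the panel, all four vials upright in it; canister at rest, upright, let go, on the cork mat within 32 mm of its centre (all of step 2 and horizontal distance between carrier and lightbox below 0.03 m and z of carrier in the frame of lightbox between 0.095 and 0.155 m and angle between carrier's own z axis and vertical below 0.12 rad and linear speed of carrier below 0.02 m/s and angular speed of carrier below 0.15 rad/s and contact force between the fingers and carrier above 1 N and contact force between carrier and lightbox below 0.05 N and contact force between carrier and tray below 0.05 N and contact force between carrier and canister below 0.05 N and distance between each of vial0, vial1, vial2, vial3 and carrier below 0.06 m and angle between each of vial0, vial1, vial2, vial3's own z axis and vertical below 0.3 rad); the arm keeps its last pose, push and grip.
It fails at once if the canister falls (faster than 0.5 m/s while not held) (linear speed of canister above 0.5 m/s and contact force between the fingers and canister below 0.01 N).
It fails at once if the canister is tipped by more than 0.5 rad (angle between canister's own z axis and vertical above 0.5 rad).
It fails at once if the carrier is tipped by more than 0.3 rad (angle between carrier's own z axis and vertical above 0.3 rad).
It fails at once if the flask, the bottle or the red box is moved by more than 20 mm (distance of any of flask, bottle, tipbox from where it was at the start of the episode above 0.02 m).
It also fails if it takes over 72 s, if anything falls off the work surface, if the arm or the gripper's body presses on something with over 40 N, if the wrist force passes 120 N, or if a joint passes its speed limit or range.

## Working session

There is one attempt and no reset: what is moved stays moved. The work goes in short steps, Python scripts to look and compute and a tool call to move; the robot and the scene stay as the last step left them, time stands still between calls to the robot, and variables do not carry over. Pictures are saved under pics/ and viewed, and the job is handed in when it is done.

Besides the shell and the picture viewer there is one more tool, called after ">>>" as name(argument=value, ...) on one line, values as JSON. play_rows: Moves the arm, as the interface text tells. Its arguments: {"type":"object","properties":{"hand":{"type":"array","items":{"type":"number"}},"delta_pos":{"type":"array","items":{"type":"array","items":{"type":"number"}}},"spin":{"type":"array","items":{"type":"number"}},"newtons":{"type":"number"}},"required":["hand","delta_pos","spin"]}

```bash
mkdir -p pics; ls; python3 - <<'E'
from workcell import r
import cv2,numpy as np
o=r.get_obs();print(o)
print(r.grasp_offset)
for n in("side","top"):
    c=r.capture(n);np.savez(f"{n}0.npz",**c)
    print(n,c["mtx"],c["xyz"],c["rotation"])
    cv2.imwrite(f"pics/{n}0.png",c["img"][:,:,::-1])
E
```

```text
pics
{'t': 0.0, 'joint_pos': array([-8.88886233e-01,  3.59355777e-01,  1.10378316e-02, -3.36011459e-04,
       -1.22408711e+00, -2.88113259e-01]), 'joint_velocities': array([ 0.00048456, -0.00093747, -0.00053462,  0.0003992 ,  0.00036711,
       -0.00029823]), 'joint_torque': array([-8.32329042e-04, -5.82718527e+01,  2.93058944e+01,  6.99724227e+00,
        6.99079319e-03, -8.41330666e-05]), 'tcp_pos': array([ 0.25878214, -0.62288678,  0.2256362 ]), 'eef_rot': array([-2.35265300e-04, -1.95572446e-01,  9.80688914e-01,  7.85242621e-04]), 'wrist_force': array([ 0.64267155,  0.30629502, -0.24941377]), 'ft_torque': array([ 0.07176867, -0.0329742 , -0.00485525]), 'opening': 0.08744950484249692}
0.0188
side [[381.12097809   0.         250.71582155]
 [  0.         381.12097809 196.42301127]
 [  0.           0.           1.        ]] [0.13259378 0.79546273 0.70462153] [ 0.0938296  -0.21181226  0.87845642 -0.41790656]
top [[396.6813844    0.         260.48325207]
 [  0.         396.6813844  193.61931975]
 [  0.           0.           1.        ]] [0.32874222 0.10229051 1.01929663] [-0.04638728  0.71328261 -0.69643895  0.0636312 ]
```

View pics/side0.png

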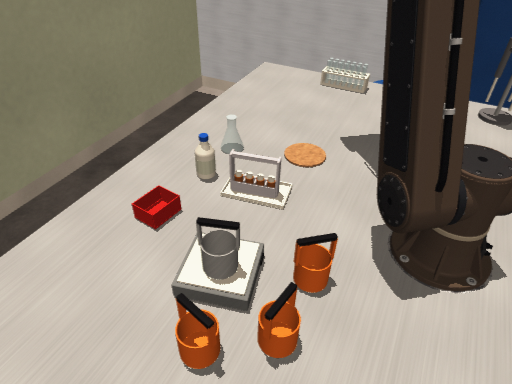

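View pics/top0.png

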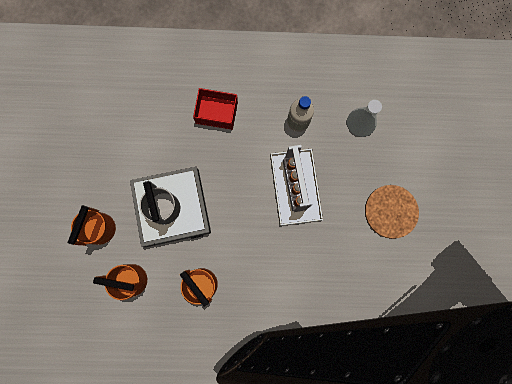

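Both views show the same layout. In the top view, the grey steel canister is at (160,205) on the light box at (170,207), the carrier in its tray is at (296,187), and the cork mat is at (392,211). There are three orange look-alikes, at (94,227), (125,282) and (199,287). The grey one on the light box is the one meant. I'll confirm that with a crop and then measure.

```bash
cat > h.py <<'E'
import numpy as np,cv2
from scipy.spatial.transform import Rotation as R
def rot(q): return R.from_quat([q[1],q[2],q[3],q[0]]).as_matrix()
def plane(c,uv,z):
    uv=np.asarray(uv,float).reshape(-1,2)
    d=np.c_[uv,np.ones(len(uv))]@np.linalg.inv(c["mtx"]).T@rot(c["rotation"]).T
    return c["xyz"]+d*((z-c["xyz"][2])/d[:,2])[:,None]
def cloud(c):
    v,u=np.mgrid[:384,:512]; z=c["z_map"]
    p=np.stack([u,v,np.ones_like(u)],-1)@np.linalg.inv(c["mtx"]).T*z[...,None]
    P=p@rot(c["rotation"]).T+c["xyz"]; P[z==0]=np.nan
    return P
E
python3 - <<'E'
from h import *
t=dict(np.load("top0.npz"));s=dict(np.load("side0.npz"))
for n,c in(("top",t),("side",s)):
    P=cloud(c);img=c["img"].astype(int);hsv=cv2.cvtColor(c["img"],cv2.COLOR_RGB2HSV)
    z=P[...,2];print(n,"bench z",np.nanmedian(z[300:,:200] if n=="side" else z[40:80,100:400]))
    m0=img.max(2)
    def rep(nm,m,plz=None):
        k,l,st,_=cv2.connectedComponentsWithStats(m.astype(np.uint8))
        i=1+np.argmax(st[1:,4]);mm=l==i
        Q=P[mm]; Q=Q[~np.isnan(Q[:,0])]
        rc=cv2.minAreaRect((Q[:,:2]*1000).astype(np.float32))
        ys,xs=np.nonzero(mm)
        print(nm,len(Q),"px",xs.mean().round(),ys.mean().round(),"rect c,size,ang(mm)",np.round(rc[0],1),np.round(rc[1],1),round(rc[2],1),"zmed",np.median(Q[:,2]).round(4))
        if plz is not None:
            W=plane(c,np.c_[xs,ys],plz)[:,:2]*1000;rc=cv2.minAreaRect(W.astype(np.float32));(ex,er)=cv2.minEnclosingCircle(W.astype(np.float32))
            print("   plane:",np.round(rc[0],1),np.round(rc[1],1),round(rc[2],1),"mean",W.mean(0).round(1),"circ",np.round(ex,1),round(er,1))
    win=lambda a,b,c_,d:(np.indices((384,512))[1]>a)&(np.indices((384,512))[1]<b)&(np.indices((384,512))[0]>c_)&(np.indices((384,512))[0]<d)
    lw=win(120,220,155,255) if n=="top" else win(165,275,205,310)
    tw=win(262,330,140,232) if n=="top" else win(215,300,140,210)
    mw=win(355,430,175,245) if n=="top" else win(275,335,135,172)
    rep("panel/box",lw&(z>.035)&(z<.055),.045)
    rep("canbar",lw&(m0<70)&(z>.15),.179)
    rep("canister all",lw&(z>.11)&(z<.128))
    rep("mat",mw&(hsv[...,1]>90)&(z<.03),.008)
    rep("traywall",tw&(z>.002)&(z<.03),.014)
    rep("carbar",tw&(z>.115)&(z<.135),.126)
a=t["img"][150:260,50:240,::-1];cv2.imwrite("pics/cropA.png",cv2.resize(a,None,fx=4,fy=4))
a=s["img"][135:310,160:340,::-1];cv2.imwrite("pics/cropB.png",cv2.resize(a,None,fx=3,fy=3))
E
```

```text
top bench z -0.0001975385971977328
panel/box 3422 px 173.0 207.0 rect c,size,ang(mm) [447.4 305.7] [170.  170.4] 13.6 zmed 0.044
   plane: [446.4 303.8] [168.4 168.9] 13.6 mean [443.5 295. ] circ [447.1 304.1] 117.2
canbar 309 px 151.0 202.0 rect c,size,ang(mm) [439.9 316.5] [87.4 14.4] 17.4 zmed 0.1782
   plane: [438.5 313.5] [90.8 18.3] 17.3 mean [437.9 314.5] circ [438.3 313.3] 45.7
canister all 107 px 166.0 202.0 rect c,size,ang(mm) [444.6 299.3] [87.5 43.2] 15.1 zmed 0.119
mat 2263 px 392.0 211.0 rect c,size,ang(mm) [ 451.1 -261.5] [138.7 138.5] 51.7 zmed 0.0077
   plane: [ 450.6 -260.6] [136.4 140.1] 44.6 mean [ 450.4 -260.6] circ [ 450.6 -260.6] 70.8
traywall 1900 px 296.0 190.0 rect c,size,ang(mm) [511.  -12.3] [201.9 128.8] 5.9 zmed 0.0048
   plane: [509. -11.] [199.7 127.2] 5.7 mean [500.5 -11. ] circ [508.9 -14.9] 110.4
carbar 450 px 300.0 175.0 rect c,size,ang(mm) [515.9  -8.5] [142.6  30.1] 11.3 zmed 0.1254
   plane: [515.2  -7.7] [142.7  31.3] 11.2 mean [515.2  -7.6] circ [515.3  -8.6] 72.2
side bench z 0.00020364898410563104
panel/box 2888 px 220.0 273.0 rect c,size,an
[... 255 characters left out ...]
4 32.8] 21.3 mean [436.2 325.7] circ [433.7 329. ] 46.5
canister all 363 px 218.0 244.0 rect c,size,ang(mm) [440.1 321.9] [78.4 79.5] 60.1 zmed 0.1172
mat 787 px 305.0 155.0 rect c,size,ang(mm) [ 451.6 -256.5] [138.3 140. ] 17.7 zmed 0.0075
   plane: [ 449.7 -253.1] [139.  140.7] 27.8 mean [ 448.8 -250.9] circ [ 451.2 -252.3] 73.8
traywall 1088 px 258.0 194.0 rect c,size,ang(mm) [510.4  -8.8] [195.  127.5] 12.1 zmed 0.0073
   plane: [506.2   2.1] [195.4 122.9] 11.1 mean [493.1  17.2] circ [506.7  -3.6] 109.7
carbar 317 px 255.0 157.0 rect c,size,ang(mm) [515.5  -2.1] [141.8  32.4] 10.4 zmed 0.1242
   plane: [513.3   2.4] [144.   42.1] 11.2 mean [512.2   3.6] circ [ 5.135e+02 -3.000e-01] 73.8
```

View pics/cropB.png

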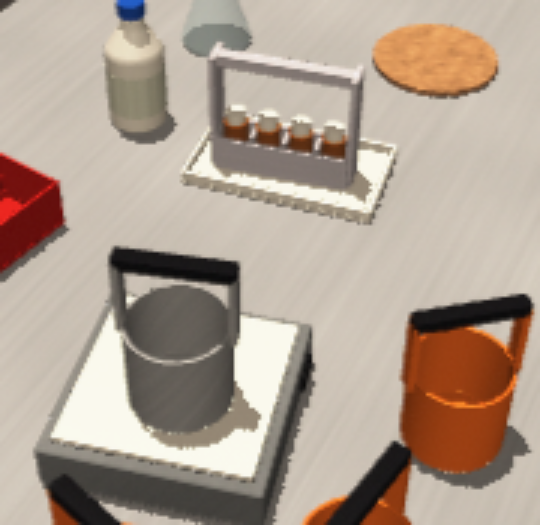

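The crop confirms it: the steel-grey canister with the black bar stands on the white panel, and the other canisters are orange. I'll travel at height toward it, then refine the position with the wrist camera.

```bash
cat > go.py <<'E'
import sys
from h import *
from workcell import r
def d(x,y,z,yaw=None):
    o=r.get_obs();M=rot(o["eef_rot"])
    D=(np.array([x,y,z])-o["tcp_pos"])@M
    print("t",round(o["t"],2),"tcp",o["tcp_pos"].round(4),"tool z",M[:,2].round(3),"delta mm",(D*1000).round(1),"F",o["wrist_force"].round(2),"open",round(o["opening"],4))
    if yaw is not None:
        a=np.degrees(np.arctan2(M[1,0],M[0,0])); e=(a-yaw+90)%180-90
        print("xaxis yaw",a.round(2),"spin",e.round(2))
a=list(map(float,sys.argv[1:]));d(*a)
E
python3 go.py 0.46 -0.26 0.25 17.4; python3 go.py 0.44 0.319 0.25 17.4
```

```text
t 0.1 tcp [ 0.2588 -0.623   0.2257] tool z [-0.001  0.001 -1.   ] delta mm [-325.   258.   -23.9] F [-0.42  0.51 -0.34] open 0.0875
xaxis yaw -157.44 spin 5.16
t 0.1 tcp [ 0.2588 -0.623   0.2257] tool z [-0.001  0.001 -1.   ] delta mm [-528.7  800.4  -23.2] F [-0.42  0.51 -0.34] open 0.0875
xaxis yaw -157.44 spin 5.16
```

>>> play_rows(hand=[0.0876,0.0876,0.0876,0.0876,0.0876], delta_pos=[[-0.03,0.024,-0.004],[-0.06,0.048,-0.008],[-0.09,0.072,-0.012],[-0.12,0.096,-0.016],[-0.15,0.12,-0.024]], spin=[1,2,3,4,5])

```text
t: 0.52
tcp_pos: [0.3513, -0.4526, 0.2489]
eef_rot: [-0.001, -0.152, 0.988, 0.002]
wrist_force: [0.5, 0.1, 0.4]
opening: 0.0873
```

>>> play_rows(hand=[0.0876,0.0876,0.0876,0.0876,0.0876], delta_pos=[[-0.03,0.024,0],[-0.06,0.048,0],[-0.09,0.072,0],[-0.12,0.096,0],[-0.15,0.12,0]], spin=[0,0,0,0,0])

```text
t: 0.93
tcp_pos: [0.4588, -0.2912, 0.249]
eef_rot: [-0.001, -0.152, 0.988, 0.002]
wrist_force: [0.5, 0.1, 0.6]
opening: 0.0874
```

```bash
python3 go.py 0.44 0.319 0.25 17.4
```

```text
t 0.93 tcp [ 0.4588 -0.2912  0.249 ] tool z [-0.002  0.003 -1.   ] delta mm [-165.2  587.8    0.9] F [0.47 0.05 0.61] open 0.0874
xaxis yaw -162.53 spin 0.07
```

>>> play_rows(hand=[0.0876,0.0876,0.0876,0.0876,0.0876], delta_pos=[[-0.01,0.038,0],[-0.02,0.076,0],[-0.03,0.114,0],[-0.04,0.152,0],[-0.05,0.19,0]], spin=[0,0,0,0,0])

```text
t: 1.35
tcp_pos: [0.4488, -0.0933, 0.2495]
eef_rot: [-0.001, -0.152, 0.988, 0.002]
wrist_force: [0.8, 0.9, -0.3]
opening: 0.0875
```

>>> play_rows(hand=[0.0876,0.0876,0.0876,0.0876,0.0876], delta_pos=[[-0.01,0.038,0],[-0.02,0.076,0],[-0.03,0.114,0],[-0.04,0.152,0],[-0.05,0.19,0]], spin=[0,0,0,0,0])

```text
t: 1.77
tcp_pos: [0.4386, 0.1048, 0.2502]
eef_rot: [-0.001, -0.152, 0.988, 0.002]
wrist_force: [0.5, -0.1, -0.3]
opening: 0.0877
```

```bash
python3 go.py 0.44 0.319 0.25 17.4
```

```text
t 1.77 tcp [0.4386 0.1048 0.2502] tool z [-0.002  0.003 -1.   ] delta mm [-65.6 204.    1. ] F [ 0.5  -0.13 -0.29] open 0.0877
xaxis yaw -162.53 spin 0.07
```

>>> play_rows(hand=[0.0876,0.0876,0.0876,0.0876,0.0876], delta_pos=[[-0.012,0.036,0],[-0.024,0.072,0],[-0.036,0.108,0],[-0.046,0.14,0],[-0.05,0.155,0]], spin=[0,0,0,0,0])

```text
t: 2.18
tcp_pos: [0.4395, 0.271, 0.2503]
eef_rot: [-0.001, -0.153, 0.988, 0.002]
wrist_force: [1.1, 0.8, 0.0]
opening: 0.0879
```

```bash
python3 - <<'E'
from workcell import r
import cv2,numpy as np
o=r.get_obs();c=r.capture("wrist");np.savez("w1.npz",p=o["tcp_pos"],q=o["eef_rot"],**c)
print(o["t"],o["tcp_pos"],o["joint_velocities"].round(3),c["mount"],c["mtx"])
cv2.imwrite("pics/w1.png",c["img"][:,:,::-1])
E
```

```text
2.1833 [0.43951184 0.27104737 0.25029291] [ 0.219  0.131  0.14  -0.002 -0.029 -0.209] [[ 3.55642463e-04 -9.53722081e-01 -3.00689319e-01  8.06045751e-02]
 [ 9.99998604e-01 -1.51708481e-04  1.66394236e-03 -4.29431593e-04]
 [-1.63255569e-03 -3.00689491e-01  9.53720695e-01 -1.58343840e-01]
 [ 0.00000000e+00  0.00000000e+00  0.00000000e+00  1.00000000e+00]] [[289.55729709   0.         252.09859914]
 [  0.         289.55729709 194.21569559]
 [  0.           0.           1.        ]]
```

View pics/w1.png

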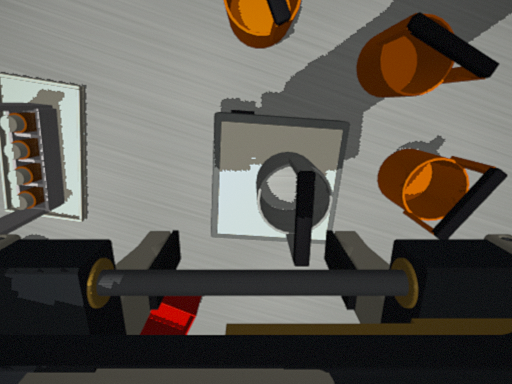

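The wrist view shows the canister's black bar running from (306,172) to (301,264), over the grey canister, with the light box around it. I'll measure from this view with the arm at rest.

```bash
cat >> h.py <<'E'
def wcap(r,name):
    o=r.get_obs();c=r.capture("wrist")
    cv2.imwrite(f"pics/{name}.png",c["img"][:,:,::-1])
    M=rot(o["eef_rot"]);T=c["mount"]
    c["Rw"]=M@T[:3,:3];c["xyz"]=M@T[:3,3]+o["tcp_pos"]
    q=R.from_matrix(c["Rw"]).as_quat();c["rotation"]=np.array([q[3],*q[:3]])
    return o,c
def rect(c,m,pz):
    k,l,st,_=cv2.connectedComponentsWithStats(m.astype(np.uint8));i=1+np.argmax(st[1:,4]);ys,xs=np.nonzero(l==i)
    Q=cloud(c)[l==i];rc=cv2.minAreaRect((Q[:,:2]*1000).astype(np.float32))
    rp=cv2.minAreaRect((plane(c,np.c_[xs,ys],pz)[:,:2]*1000).astype(np.float32))
    for n,q in(("depth",rc),("plane",rp)):print(n,np.round(q[0],1),np.round(q[1],1),round(q[2],1))
    print(" px",xs.min(),xs.max(),ys.min(),ys.max(),"z med",np.median(Q[:,2]).round(4))
E
python3 - <<'E'
from h import *
from workcell import r
o,c=wcap(r,"w2");print(o["joint_velocities"].round(4),o["tcp_pos"])
P=cloud(c);z=P[...,2];v,u=np.indices((384,512));w=(u>200)&(u<355)&(v>90)&(v<265)
rect(c,w&(c["img"].max(2)<60)&(z>.172)&(z<.19),.179)
rect(c,w&(z>.035)&(z<.055)&(v<238),.045)
E
```

```text
[-0.0441 -0.0287 -0.04   -0.0002 -0.0068  0.0573] [0.43962574 0.27181356 0.25003612]
depth [440.5 318.7] [85.3 14.2] 17.2
plane [440.  317.9] [86.4 14.8] 17.4
 px 293 315 170 264 z med 0.1792
depth [448.4 308.8] [169.2 170.5] 13.7
plane [446.9 307.3] [166.1 166.1] 13.7
 px 211 349 112 237 z med 0.0451
```

```bash
python3 go.py 0.4403 0.3185 0.154 17.3
```

```text
t 2.28 tcp [0.4394 0.2698 0.25  ] tool z [-0.003  0.003 -1.   ] delta mm [-15.8  45.8  96.1] F [ 0.36 -0.2   0.27] open 0.0878
xaxis yaw -162.38 spin 0.32
```

>>> play_rows(hand=[0.0876,0.0876,0.0876,0.0876,0.0876], delta_pos=[[-0.008,0.023,0],[-0.0158,0.0458,0],[-0.0158,0.0458,0.02],[-0.0158,0.0458,0.04],[-0.0158,0.0458,0.04]], spin=[0.3,0.3,0.3,0.3,0.3])

```text
t: 2.7
tcp_pos: [0.4387, 0.3162, 0.2062]
eef_rot: [-0.004, -0.15, 0.989, -0.0]
wrist_force: [-0.9, -0.8, -0.6]
opening: 0.0875
```

```bash
python3 go.py 0.4403 0.3185 0.154 17.3
```

```text
t 2.7 tcp [0.4387 0.3162 0.2062] tool z [-0.008 -0.002 -1.   ] delta mm [-2.6  1.7 52.2] F [-0.93 -0.82 -0.63] open 0.0875
xaxis yaw -162.73 spin -0.03
```

>>> play_rows(hand=[0.0876,0.0876,0.0876,0.0876,0.0876], delta_pos=[[-0.0026,0.0017,0.015],[-0.0026,0.0017,0.03],[-0.0026,0.0017,0.045],[-0.0026,0.0017,0.052],[-0.0026,0.0017,0.052]], spin=[0,0,0,0,0])

```text
t: 3.12
tcp_pos: [0.4399, 0.3173, 0.1534]
eef_rot: [-0.005, -0.15, 0.989, -0.001]
wrist_force: [-0.4, -1.1, 0.1]
opening: 0.0874
```

```bash
python3 go.py 0.4403 0.3185 0.154 17.3; python3 - <<'E'
from h import *
from workcell import r
wcap(r,"w3")
E
```

```text
t 3.12 tcp [0.4399 0.3173 0.1534] tool z [-0.009 -0.004 -1.   ] delta mm [-0.7  1.1 -0.6] F [-0.43 -1.08  0.1 ] open 0.0874
xaxis yaw -162.77 spin -0.07
```

View pics/w3.png

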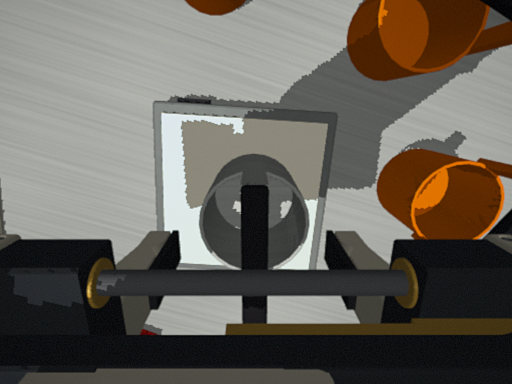

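The bar (column 255) sits midway between the fingers, whose inner faces are at about columns 180 and 330. I'll close on it.

>>> play_rows(hand=[0.03,0.01,0,0,0], delta_pos=[[0,0,0],[0,0,0],[0,0,0],[0,0,0],[0,0,0]], spin=[0,0,0,0,0], newtons=35)

```text
t: 3.58
tcp_pos: [0.4405, 0.318, 0.1549]
eef_rot: [-0.004, -0.15, 0.989, -0.001]
wrist_force: [-0.2, -0.0, -0.3]
opening: 0.0599
```

>>> play_rows(hand=[0,0,0,0,0], delta_pos=[[0,0,0],[0,0,0],[0,0,0],[0,0,0],[0,0,0]], spin=[0,0,0,0,0])

```text
t: 4.0
tcp_pos: [0.4405, 0.318, 0.1549]
eef_rot: [-0.004, -0.15, 0.989, -0.001]
wrist_force: [-0.5, -0.2, -0.4]
opening: 0.0265
```

>>> play_rows(hand=[0,0,0,0,0], delta_pos=[[0,0,0],[0,0,0],[0,0,0],[0,0,0],[0,0,0]], spin=[0,0,0,0,0])

```text
t: 4.42
tcp_pos: [0.4404, 0.3182, 0.1548]
eef_rot: [-0.004, -0.15, 0.989, -0.0]
wrist_force: [-0.6, 1.5, -0.7]
opening: 0.014
```

>>> play_rows(hand=[0,0,0,0,0], delta_pos=[[0,0,-0.002],[0,0,-0.006],[0,0,-0.012],[0,0,-0.02],[0,0,-0.03]], spin=[0,0,0,0,0])

```text
t: 4.83
tcp_pos: [0.4405, 0.3179, 0.1853]
eef_rot: [-0.004, -0.15, 0.989, -0.001]
wrist_force: [-1.0, -0.1, -3.8]
opening: 0.0135
```

>>> play_rows(hand=[0,0,0,0,0], delta_pos=[[0,0,-0.018],[0,0,-0.038],[0,0,-0.06],[0,0,-0.08],[0,0,-0.092]], spin=[0,0,0,0,0])

```text
t: 5.25
tcp_pos: [0.4419, 0.3186, 0.2809]
eef_rot: [-0.003, -0.15, 0.989, 0.0]
wrist_force: [1.6, 0.5, -4.5]
opening: 0.0138
```

```bash
python3 go.py 0.451 -0.259 0.275 17.3; python3 - <<'E'
from workcell import r
import cv2
cv2.imwrite("pics/s1.png",cv2.resize(r.capture("side")["img"][100:330,120:360,::-1],None,fx=2.5,fy=2.5))
E
```

```text
t 5.25 tcp [0.4419 0.3186 0.2809] tool z [-0.006 -0.    -1.   ] delta mm [ 162.7 -554.3    6.1] F [ 1.62  0.49 -4.47] open 0.0138
xaxis yaw -162.74 spin -0.04
```

View pics/s1.png

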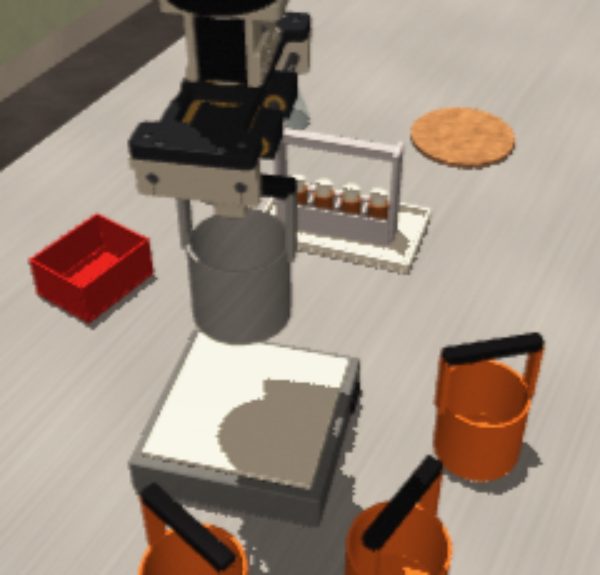

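The canister hangs level in the fingers, well clear of the panel. I'll carry it to the mat, passing over the carrier with about 4 cm to spare.

>>> play_rows(hand=[0,0,0,0,0], delta_pos=[[0.002,-0.007,0],[0.006,-0.02,0],[0.011,-0.037,0],[0.018,-0.06,0],[0.026,-0.088,0]], spin=[0,0,0,0,0])

```text
t: 5.72
tcp_pos: [0.443, 0.2251, 0.2813]
eef_rot: [-0.003, -0.15, 0.989, 0.0]
wrist_force: [1.5, -0.5, -3.1]
opening: 0.0135
```

>>> play_rows(hand=[0,0,0,0,0], delta_pos=[[0.009,-0.03,0],[0.018,-0.06,0],[0.027,-0.09,0],[0.036,-0.12,0],[0.045,-0.15,0]], spin=[0,0,0,0,0])

```text
t: 6.13
tcp_pos: [0.443, 0.0653, 0.2805]
eef_rot: [-0.003, -0.15, 0.989, 0.0]
wrist_force: [1.5, 0.1, -4.1]
opening: 0.0137
```

>>> play_rows(hand=[0,0,0,0,0], delta_pos=[[0.009,-0.03,0],[0.018,-0.06,0],[0.027,-0.09,0],[0.036,-0.12,0],[0.045,-0.15,0]], spin=[0,0,0,0,0])

```text
t: 6.55
tcp_pos: [0.4424, -0.094, 0.2798]
eef_rot: [-0.004, -0.15, 0.989, 0.0]
wrist_force: [1.6, -0.3, -4.7]
opening: 0.0134
```

```bash
python3 go.py 0.451 -0.259 0.275 17.3
```

```text
t 6.55 tcp [ 0.4424 -0.094   0.2798] tool z [-0.008 -0.001 -1.   ] delta mm [  40.7 -160.1    4.9] F [ 1.59 -0.33 -4.74] open 0.0134
xaxis yaw -162.75 spin -0.05
```

>>> play_rows(hand=[0,0,0,0,0], delta_pos=[[0.008,-0.03,0],[0.016,-0.06,0],[0.023,-0.088,0],[0.029,-0.113,0],[0.034,-0.134,0]], spin=[0,0,0,0,0])

```text
t: 6.97
tcp_pos: [0.4472, -0.2347, 0.2789]
eef_rot: [-0.005, -0.149, 0.989, 0.0]
wrist_force: [0.7, 1.2, -3.9]
opening: 0.0134
```

>>> play_rows(hand=[0,0,0,0,0], delta_pos=[[0.004,-0.013,0],[0.006,-0.021,0],[0.007,-0.026,0],[0.007,-0.026,0],[0.007,-0.026,0]], spin=[0,0,0,0,0])

```text
t: 7.38
tcp_pos: [0.4476, -0.2614, 0.2787]
eef_rot: [-0.005, -0.149, 0.989, 0.001]
wrist_force: [-0.2, 0.0, -4.0]
opening: 0.0137
```

```bash
python3 go.py 0.451 -0.259 0.12 17.3;python3 - <<'E'
from h import *
from workcell import r
o,c=wcap(r,"w4")
P=cloud(c);z=P[...,2];h=cv2.cvtColor(c["img"],cv2.COLOR_RGB2HSV)
m=(h[...,0]>5)&(h[...,0]<22)&(h[...,1]>90)&(z<.03)&(z>-.01)
ys,xs=np.nonzero(m);W=plane(c,np.c_[xs,ys],.008)[:,:2]*1000
print(cv2.minEnclosingCircle(W.astype(np.float32)),W.min(0),W.max(0))
E
```

```text
t 7.38 tcp [ 0.4476 -0.2614  0.2787] tool z [-0.011 -0.    -1.   ] delta mm [ -5.6   0.9 158.6] F [-0.21  0.03 -3.99] open 0.0137
xaxis yaw -162.87 spin -0.17
((484.29278564453125, -153.27957153320312), 179.93869018554688) [ 383.62321144 -328.83609563] [529.3031535   20.93857111]
```

View pics/w4.png

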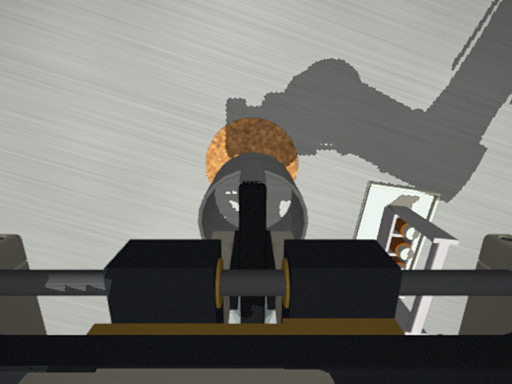

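>>> play_rows(hand=[0,0,0,0,0], delta_pos=[[-0.003,0.0005,0.008],[-0.005,0.001,0.024],[-0.0056,0.001,0.046],[-0.0056,0.001,0.07],[-0.0056,0.001,0.094]], spin=[0,0,0,0,0])

```text
t: 7.85
tcp_pos: [0.4522, -0.2575, 0.1837]
eef_rot: [-0.005, -0.15, 0.989, 0.001]
wrist_force: [0.6, -0.9, -4.2]
opening: 0.0134
```

>>> play_rows(hand=[0,0,0,0,0], delta_pos=[[0,0,0.02],[0,0,0.035],[0,0,0.046],[0,0,0.053],[0,0,0.056]], spin=[0,0,0,0,0])

```text
t: 8.27
tcp_pos: [0.4513, -0.2566, 0.1264]
eef_rot: [-0.005, -0.15, 0.989, 0.001]
wrist_force: [-0.2, 0.0, -4.5]
opening: 0.0138
```

```bash
python3 go.py 0.451 -0.259 0.118 17.3
```

```text
t 8.27 tcp [ 0.4513 -0.2566  0.1264] tool z [-0.011  0.    -1.   ] delta mm [ 0.9 -2.2  8.4] F [-0.22  0.04 -4.49] open 0.0138
xaxis yaw -162.7 spin 0.0
```

>>> play_rows(hand=[0,0,0,0,0], delta_pos=[[0,-0.001,0.002],[0.001,-0.002,0.004],[0.001,-0.002,0.006],[0.001,-0.002,0.0075],[0.001,-0.002,0.0075]], spin=[0,0,0,0,0])

```text
t: 8.68
tcp_pos: [0.4509, -0.2589, 0.119]
eef_rot: [-0.005, -0.15, 0.989, 0.001]
wrist_force: [-0.3, 0.0, -4.7]
opening: 0.014
```

>>> play_rows(hand=[0,0,0,0,0], delta_pos=[[0,0,0.0005],[0,0,0.001],[0,0,0.0015],[0,0,0.002],[0,0,0.002]], spin=[0,0,0,0,0])

```text
t: 9.1
tcp_pos: [0.4513, -0.2591, 0.1179]
eef_rot: [-0.005, -0.151, 0.989, 0.001]
wrist_force: [-1.2, 1.9, 4.1]
opening: 0.0133
```

The canister has touched down: the wrist force turned upward at 4 N. I'll release it now.

>>> play_rows(hand=[0.016,0.02,0.03,0.045,0.06], delta_pos=[[0,0,-0.0005],[0,0,-0.0005],[0,0,-0.0005],[0,0,-0.0005],[0,0,-0.0005]], spin=[0,0,0,0,0])

```text
t: 9.52
tcp_pos: [0.4515, -0.2592, 0.1185]
eef_rot: [-0.005, -0.151, 0.989, 0.0]
wrist_force: [0.5, -0.3, -0.4]
opening: 0.0347
```

>>> play_rows(hand=[0.0876,0.0876,0.0876,0.0876,0.0876], delta_pos=[[0,0,0],[0,0,0],[0,0,0],[0,0,0],[0,0,0]], spin=[0,0,0,0,0])

```text
t: 9.93
tcp_pos: [0.4515, -0.2592, 0.1185]
eef_rot: [-0.005, -0.151, 0.989, 0.0]
wrist_force: [0.8, 0.2, -0.2]
opening: 0.0677
```

```bash
python3 go.py 0.451 -0.259 0.25 11;python3 - <<'E'
from h import *
from workcell import r
c=r.capture("side");cv2.imwrite("pics/s2.png",cv2.resize(c["img"][60:230,180:380,::-1],None,fx=3,fy=3))
E
```

```text
t 9.93 tcp [ 0.4515 -0.2592  0.1185] tool z [-0.009 -0.    -1.   ] delta mm [   1.6    0.6 -131.5] F [ 0.85  0.16 -0.21] open 0.0677
xaxis yaw -162.68 spin 6.32
```

View pics/s2.png

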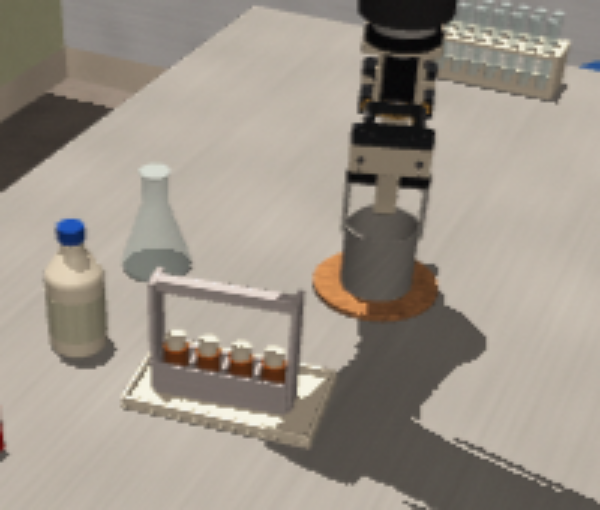

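The canister stands upright in the middle of the cork mat with the fingers open. I'll rise straight up and move to the carrier.

>>> play_rows(hand=[0.0876,0.0876,0.0876,0.0876,0.0876], delta_pos=[[0,0,-0.01],[0,0,-0.035],[0,0,-0.065],[0,0,-0.1],[0.001,0,-0.13]], spin=[0,0,0,0,0])

```text
t: 10.4
tcp_pos: [0.4518, -0.2596, 0.2514]
eef_rot: [-0.004, -0.151, 0.989, 0.0]
wrist_force: [0.0, -0.5, 0.4]
opening: 0.0872
```

```bash
python3 go.py 0.515 -0.055 0.23 11
```

```text
t 10.4 tcp [ 0.4518 -0.2596  0.2514] tool z [-0.008 -0.001 -1.   ] delta mm [-121.5  176.4   20.7] F [ 0.04 -0.47  0.42] open 0.0872
xaxis yaw -162.67 spin 6.33
```

>>> play_rows(hand=[0.0876,0.0876,0.0876,0.0876,0.0876], delta_pos=[[-0.022,0.032,0],[-0.044,0.064,0],[-0.066,0.096,0],[-0.088,0.128,0],[-0.11,0.16,0.01]], spin=[1.5,3,4.5,6,6.3])

```text
t: 10.82
tcp_pos: [0.5103, -0.0725, 0.2436]
eef_rot: [-0.002, -0.095, 0.995, -0.0]
wrist_force: [1.9, -0.4, 0.2]
opening: 0.0874
```

>>> play_rows(hand=[0.0876,0.0876,0.0876], delta_pos=[[0,0,0],[0,0,0],[0,0,0]], spin=[0,0,0])

```text
t: 11.07
tcp_pos: [0.5103, -0.0723, 0.2443]
eef_rot: [-0.002, -0.096, 0.995, -0.0]
wrist_force: [-0.4, -0.0, 0.3]
opening: 0.0873
```

```bash
python3 - <<'E'
from h import *
from workcell import r
o,c=wcap(r,"w5");print(o["tcp_pos"],o["joint_velocities"].round(3))
z=cloud(c)[...,2]
v,u=np.indices((384,512))
rect(c,(z>.120)&(z<.135)&(v<266),.126)
cv2.imwrite("pics/w5m.png",((z>.120)&(z<.135)).astype(np.uint8)*255)
E
```

```text
[ 0.51032716 -0.07230323  0.24431258] [-0.028 -0.002 -0.004 -0.001  0.004  0.001]
depth [516.   -6.6] [139.3  30.3] 11.4
plane [515.6  -6.9] [138.1  31.1] 11.4
 px 297 335 136 265 z med 0.1262
```

View pics/w5.png

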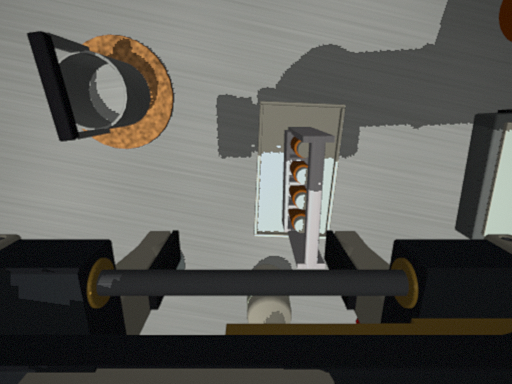

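View pics/w5m.png

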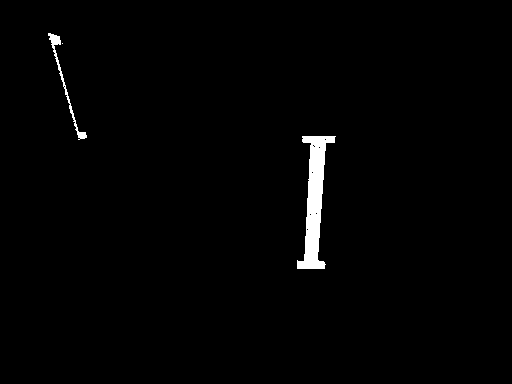

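The wrist mask shows the silver handle bar clearly, from (318,139) to (311,265). That puts its middle at about (0.5167, -0.0063), with a yaw of 11.4°. The vials beside it look upright.

```bash
python3 go.py 0.5167 -0.0063 0.17 11.4
```

```text
t 11.12 tcp [ 0.5102 -0.0729  0.2442] tool z [-0.003 -0.001 -1.   ] delta mm [-19.3  64.2  74.1] F [-0.48 -0.68  0.07] open 0.088
xaxis yaw -169.05 spin -0.45
```

>>> play_rows(hand=[0.0876,0.0876,0.0876,0.0876,0.0876], delta_pos=[[-0.009,0.03,0],[-0.019,0.064,0],[-0.0193,0.0642,0.02],[-0.0193,0.0642,0.055],[-0.0193,0.0642,0.074]], spin=[-0.4,-0.4,-0.4,-0.4,-0.4])

```text
t: 11.53
tcp_pos: [0.5155, -0.0071, 0.1682]
eef_rot: [-0.002, -0.098, 0.995, -0.0]
wrist_force: [0.1, 0.6, -0.5]
opening: 0.0876
```

>>> play_rows(hand=[0.0876,0.0876], delta_pos=[[0,0,0.003],[0,0,0.003]], spin=[0,0])

```text
t: 11.7
tcp_pos: [0.5145, -0.0085, 0.1643]
eef_rot: [-0.004, -0.097, 0.995, -0.0]
wrist_force: [0.7, -0.1, 0.9]
opening: 0.0876
```

```bash
python3 go.py 0.5167 -0.0063 0.10 11.4;python3 - <<'E'
from h import *
from workcell import r
o,c=wcap(r,"w6")
z=cloud(c)[...,2]
v,u=np.indices((384,512))
rect(c,(z>.120)&(z<.135)&(v<240)&(u>160)&(u<350),.126)
E
```

```text
t 11.7 tcp [ 0.5145 -0.0085  0.1643] tool z [-0.007 -0.002 -1.   ] delta mm [-3.1  1.8 64.2] F [ 0.73 -0.15  0.92] open 0.0876
xaxis yaw -168.81 spin -0.21
depth [489.1 -11.4] [84.9 29.4] 12.4
plane [488.7 -12.3] [84.4 29.4] 11.2
 px 232 276 123 239 z med 0.1262
```

View pics/w6.png

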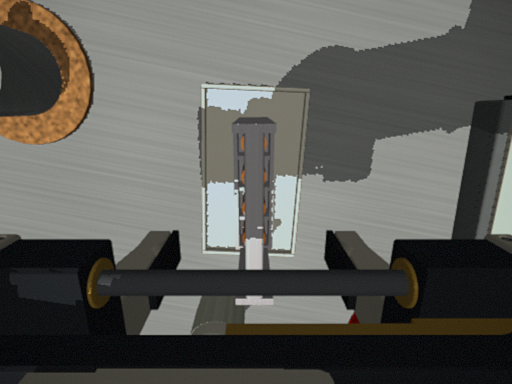

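The bar runs down column 255, centred between the fingers, and both ends are visible at rows 123 and 303. I'll descend.

>>> play_rows(hand=[0.0876,0.0876,0.0876,0.0876,0.0876], delta_pos=[[-0.003,0.0018,0.015],[-0.003,0.0018,0.032],[-0.003,0.0018,0.05],[-0.003,0.0018,0.06],[-0.003,0.0018,0.064]], spin=[-0.2,-0.2,-0.2,-0.2,-0.2])

```text
t: 12.17
tcp_pos: [0.5181, -0.0064, 0.1017]
eef_rot: [-0.002, -0.099, 0.995, -0.0]
wrist_force: [0.2, -0.8, 0.7]
opening: 0.0878
```

>>> play_rows(hand=[0.0876,0.0876], delta_pos=[[0,0,0],[0,0,0]], spin=[0,0])

```text
t: 12.33
tcp_pos: [0.5189, -0.0065, 0.1028]
eef_rot: [-0.002, -0.099, 0.995, -0.0]
wrist_force: [-0.2, 0.3, -0.1]
opening: 0.0877
```

```bash
python3 go.py 0.5167 -0.0063 0.10 11.4
```

```text
t 12.33 tcp [ 0.5189 -0.0065  0.1028] tool z [-0.003 -0.001 -1.   ] delta mm [2.1 0.6 2.8] F [-0.16  0.35 -0.07] open 0.0877
xaxis yaw -168.64 spin -0.04
```

>>> play_rows(hand=[0.07,0.05,0.03,0.01,0], delta_pos=[[0.002,0.0005,0.0025],[0.002,0.0005,0.0025],[0.002,0.0005,0.0025],[0.002,0.0005,0.0025],[0.002,0.0005,0.0025]], spin=[0,0,0,0,0], newtons=40)

```text
t: 12.75
tcp_pos: [0.517, -0.0063, 0.1006]
eef_rot: [-0.002, -0.099, 0.995, -0.0]
wrist_force: [1.6, -0.2, 0.5]
opening: 0.0596
```

>>> play_rows(hand=[0,0,0,0,0], delta_pos=[[0,0,0],[0,0,0],[0,0,0],[0,0,0],[0,0,0]], spin=[0,0,0,0,0])

```text
t: 13.17
tcp_pos: [0.517, -0.0063, 0.1005]
eef_rot: [-0.002, -0.099, 0.995, -0.0]
wrist_force: [0.9, -0.4, 0.1]
opening: 0.0267
```

>>> play_rows(hand=[0,0,0,0,0], delta_pos=[[0,0,0],[0,0,0],[0,0,0],[0,0,0],[0,0,0]], spin=[0,0,0,0,0])

```text
t: 13.58
tcp_pos: [0.517, -0.0064, 0.1005]
eef_rot: [-0.002, -0.099, 0.995, -0.0]
wrist_force: [1.0, 0.3, 0.5]
opening: 0.0137
```

```bash
python3 go.py 0.5167 -0.0063 0.10 11.4
```

```text
t 13.58 tcp [ 0.517  -0.0064  0.1005] tool z [-0.003 -0.001 -1.   ] delta mm [0.2 0.1 0.5] F [1.04 0.29 0.54] open 0.0137
xaxis yaw -168.63 spin -0.03
```

Gripped, with the opening at 14 mm, which is the bar width. I'll lift slowly.

>>> play_rows(hand=[0,0,0,0,0], delta_pos=[[0,0,-0.002],[0,0,-0.006],[0,0,-0.012],[0,0,-0.02],[0,0,-0.03]], spin=[0,0,0,0,0])

```text
t: 14.0
tcp_pos: [0.5167, -0.0064, 0.131]
eef_rot: [-0.002, -0.099, 0.995, -0.001]
wrist_force: [-0.3, -0.7, -4.7]
opening: 0.0138
```

>>> play_rows(hand=[0,0,0,0,0], delta_pos=[[0,0,-0.012],[0,0,-0.025],[0,0,-0.037],[0,0,-0.046],[0,0,-0.05]], spin=[0,0,0,0,0])

```text
t: 14.42
tcp_pos: [0.5177, -0.0062, 0.1831]
eef_rot: [-0.001, -0.099, 0.995, -0.0]
wrist_force: [0.4, -0.0, -3.5]
opening: 0.0132
```

```bash
python3 go.py 0.448 0.308 0.226 ;python3 - <<'E'
from h import *
from workcell import r
c=r.capture("side");cv2.imwrite("pics/s3.png",cv2.resize(c["img"][60:260,160:380,::-1],None,fx=2.8,fy=2.8))
E
```

```text
t 14.42 tcp [ 0.5177 -0.0062  0.1831] tool z [-0.001 -0.001 -1.   ] delta mm [  6.4 321.7 -43. ] F [ 0.36 -0.04 -3.54] open 0.0132
```

View pics/s3.png

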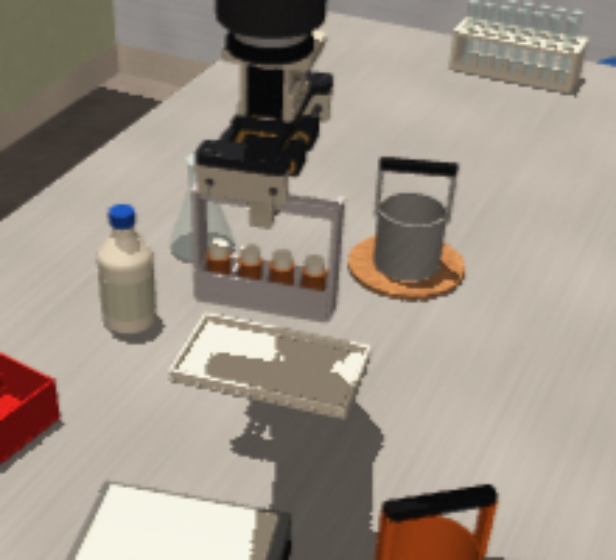

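The carrier hangs level with all four white caps in a row, clear of the tray. The canister stands on the mat. I'll carry it over gently.

>>> play_rows(hand=[0,0,0,0,0], delta_pos=[[0,0.003,-0.002],[0,0.01,-0.006],[0.0005,0.02,-0.012],[0.001,0.034,-0.018],[0.001,0.052,-0.024]], spin=[0,0,0,0,0])

```text
t: 14.88
tcp_pos: [0.5059, 0.0453, 0.2072]
eef_rot: [-0.001, -0.099, 0.995, -0.0]
wrist_force: [0.2, -0.1, -4.9]
opening: 0.0136
```

>>> play_rows(hand=[0,0,0,0,0], delta_pos=[[0,0.02,-0.004],[0.001,0.041,-0.008],[0.0015,0.062,-0.011],[0.002,0.083,-0.013],[0.002,0.104,-0.014]], spin=[0,0,0,0,0])

```text
t: 15.3
tcp_pos: [0.4827, 0.1487, 0.2216]
eef_rot: [-0.001, -0.099, 0.995, -0.0]
wrist_force: [0.9, 0.1, -4.6]
opening: 0.0139
```

>>> play_rows(hand=[0,0,0,0,0], delta_pos=[[0.0005,0.021,0],[0.001,0.042,0],[0.001,0.062,0],[0.0015,0.08,0],[0.002,0.096,0]], spin=[0,0,0,0,0])

```text
t: 15.72
tcp_pos: [0.4608, 0.2442, 0.2215]
eef_rot: [-0.001, -0.099, 0.995, -0.0]
wrist_force: [0.1, -0.2, -4.8]
opening: 0.0135
```

```bash
python3 go.py 0.448 0.308 0.222
```

```text
t 15.72 tcp [0.4608 0.2442 0.2215] tool z [-0.002 -0.001 -1.   ] delta mm [-0.  65.1 -0.5] F [ 0.11 -0.25 -4.82] open 0.0135
```

>>> play_rows(hand=[0,0,0,0,0], delta_pos=[[0,0.016,0],[0,0.03,0],[0,0.042,0],[0,0.052,0],[0,0.059,0]], spin=[0,0,0,0,0])

```text
t: 16.13
tcp_pos: [0.4488, 0.3032, 0.2214]
eef_rot: [-0.001, -0.1, 0.995, -0.0]
wrist_force: [0.9, -0.1, -4.3]
opening: 0.0136
```

>>> play_rows(hand=[0,0,0,0,0], delta_pos=[[0,0.004,0],[0,0.006,0],[0,0.006,0],[0,0.006,0],[0,0.006,0]], spin=[0,0,0,0,0])

```text
t: 16.55
tcp_pos: [0.4477, 0.3085, 0.2215]
eef_rot: [-0.001, -0.099, 0.995, -0.001]
wrist_force: [0.0, 0.5, -4.1]
opening: 0.0138
```

>>> play_rows(hand=[0,0,0,0,0], delta_pos=[[0,0,0],[0,0,0],[0,0,0],[0,0,0],[0,0,0]], spin=[0,0,0,0,0])

```text
t: 16.97
tcp_pos: [0.4478, 0.3084, 0.2215]
eef_rot: [-0.001, -0.099, 0.995, -0.001]
wrist_force: [-0.4, -0.4, -4.5]
opening: 0.0134
```

```bash
python3 go.py 0.448 0.308 0.222 ;python3 - <<'E'
from h import *
from workcell import r
c=r.capture("side");cv2.imwrite("pics/s4.png",cv2.resize(c["img"][80:320,140:370,::-1],None,fx=2.4,fy=2.4))
P=cloud(c);h=cv2.cvtColor(c["img"],cv2.COLOR_RGB2HSV);v,u=np.indices((384,512))
Q=P[(u>150)&(u<290)&(P[...,2]>.10)&(P[...,2]<.15)&(v<300)];Q=Q[np.hypot(*(Q[:,:2]-[.448,.308]).T)<.1]
rc=cv2.minAreaRect((Q[:,:2]*1000).astype(np.float32));print(rc,"zmin",np.percentile(Q[:,2],2))
t=r.capture("top");cv2.imwrite("pics/t4.png",t["img"][:,:,::-1])
for n,c in(("side",c),("top",t)):
  P=cloud(c);Q=P[np.hypot(P[...,0]-.451,P[...,1]+.259)<.12];Q=Q[(Q[:,2]>.125)&(Q[:,2]<.15)]
  print(n,"canister bar",cv2.minAreaRect((Q[:,:2]*1000).astype(np.float32)),np.median(Q[:,2]))
print(r.get_obs()["joint_velocities"].round(4))
E
```

```text
t 16.97 tcp [0.4478 0.3084 0.2215] tool z [-0.003 -0.001 -1.   ] delta mm [-0.1 -0.5 -0.5] F [-0.4  -0.39 -4.53] open 0.0134
((446.3974609375, 312.2585754394531), (142.58224487304688, 39.905216217041016), 10.996956825256348) zmin 0.12530017422307385
side canister bar ((450.7092590332031, -252.55857849121094), (86.81886291503906, 22.02889060974121), 16.547584533691406) 0.1389437390825533
top canister bar ((450.5218200683594, -258.72760009765625), (87.93436431884766, 15.791337966918945), 17.03994369506836) 0.14123461357003236
[ 0.0015  0.0014  0.0012 -0.0016  0.0005 -0.001 ]
```

View pics/s4.png

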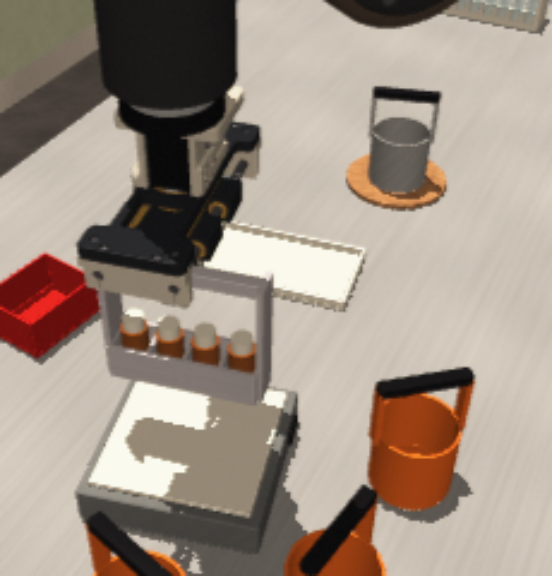

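View pics/t4.png

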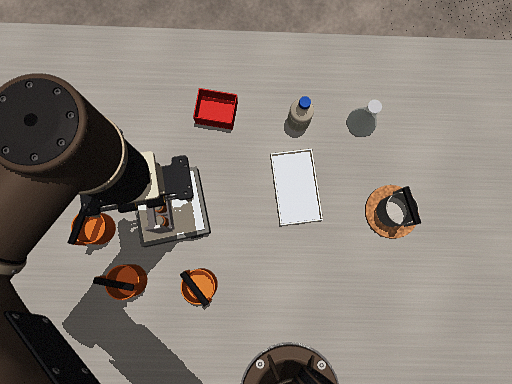

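The carrier is held level with four caps in line and its underside at about z 0.125, so 8 cm above the panel. Its centre is within a few mm of the light box centre, and the arm is still. The canister is upright on the mat, and the bystanders are unmoved at (216,109), (301,115) and (362,122). I'm handing in.

```bash
python3 -c "
from workcell import r
print(r.close_job())"
```

```text
the job is handed in; nothing more can be done
None
```

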